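# Clamp a filter cassette in its holder to the set firmness

### The arm

A 6-joint arm with a two-finger parallel gripper is mounted at the origin on the work surface. World frame = base frame: x ahead of the robot, y to its left, z up, the work surface at z = 0. Lengths are in m, angles in rad, forces in N, time in s.
With the tool pointing down it reaches from about 0.3 to 0.775 m from the base axis. Payload 14.6 kg.
Tool frame: the origin (TCP) lies at the very end of the fingers, on their centre line; the grasp point (between the pads) lies 19 mm behind it; z points along the fingers, y is the line along which they close (so a half turn about z gives the same grasp; the last joint's range is limited). The gripper opens to 94 mm and grips with 3 to 60 N. Pads are 16 mm wide; open, the fingers measure 119 mm over their backs; the gripper's body (75 mm by 177 mm) begins 78 mm behind the grasp point.
Start: joints at [1.255, 0.3, 1.521, -0, 1.321, -0.067], TCP at [0.135, 0.533, 0.173] pointing down, gripper open.
Joint ranges: [-3.03, 3.03], [-0.79, 2.21], [0.23, 2.52], [-1.04, 4.18], [0, 3.07], [-2.55, 2.55]. Speed limits (rad/s): [2.22, 2.22, 2.57, 3.14, 3.14, 3.14].

### API

Orientations are given as a rotation vector (axis times angle).
In Python, from cell import r gives the robot as it stands.
- The arm moves only by the tool send_rows, never from a script. Its argument "deltas" is a list that holds one entry, the list of rows, each a list of 7 numbers: the turn, a rotation vector about the tool's x, y, z in rad, then the shift along the tool's x, y, z in m, then the opening in per cent of the stroke, from 0 (shut) to 100 (fully open). A call has 1 to 20 rows; each row is the pose to reach, as a shift and turn from the pose commanded when the call began, along the tool's axes at that moment; what a row does not reach only later rows make up. A row lasts 1/10 s, in which the tool goes at most 50 mm and 8.59 degrees, less where a joint would pass 70% of its speed; a pose out of reach is approached as far as the arm can. A call with a gripper value outside its range is refused whole. The fingers move at their own pace and stop on an object; the grip force is fixed at half the most. Time passes only in rows, so rows that repeat a pose let the fingers close. It gives the time, the measured TCP pose, the force, the opening and the grip force at its end, in the units of the state.
- r.get_obs(): the state, without advancing time (a new reading comes with each control period).
- r.camera(name): name is "scene" or "top" or "wrist"; returns a dict with "img" (384x512x3 uint8, red, green, blue), "fx", "fy", "cx", "cy" (pixels), "distortion" ([k1, k2, p1, p2, k3] as OpenCV has them; the pictures are not rectified), "view" (4x4, takes a point from world to camera coordinates). Camera axes: x right, y up, looking along -z (the intrinsics and any distortion apply to the point x, -y, -z); pixel columns grow to the right and rows downward; lengths in m; the calibration is good to about 2 mm. A picture is of the moment at which its call begins. There is no depth.
- r.finish_job(): hands the job in; it is judged then, once.
The state is a dict: "time_s": time; "qpos": joint angles; "qd": joint speeds; "effort": joint torques, N m; "tcp_pos": TCP position; "tool_rot": TCP orientation; "force": force on the tool from outside, world axes, zero at the start; "ft_torque": the same for the moment, N m; "grip_width": finger opening in m; "grasp_force": force on a finger pad.
Only numpy, scipy, OpenCV 4.12 (cv2) and the standard library are available. Lean on these libraries where they do the work, as an engineer would, in place of code of your own. Each camera call takes 0.05 s, during which the arm holds its last target. There are 200 camera calls.

### The job

Take the filter cassette with the blue bands out of the rack and stand it upright on the bed of the cassette holder, between the two plates, and let go of it. Then wind the blue tension wheel clockwise by its black crank knob until the cassette is clamped and the resistance has risen to its firm set feel (about 16 to 17 N at the crank knob), never so hard that the cassette is crushed, and let go of the wheel. Leave the orange-banded cassette and everything else on the bench where it is.

Things in the scene. Friction and masses are not known exactly. Their poses are not given: they have to be found in the camera images.
- cassette: the filter cassette to clamp: white upright slab 24 (its x) x 90 (its y) x 105 mm tall with two BLUE bands, 0.32 kg; origin at the centre of its underside. Starts standing in one of the two rack slots, its foot 8 mm above the bench. Grip it across its 24 mm thickness near the top.
- used_cassette: same slab with ORANGE bands, in the other rack slot, 90 mm away (centre to centre, across the thickness); leave it there
- rack: grey fixed rack 170 (x) x 120 (y) mm, floor 8 mm thick, with two slots side by side along its x, lips 21 mm high, slot 30 mm wide; origin at the centre of its underside
- holder: fixed holder, base 300 (x) x 140 (y) x 15 mm, origin at the centre of its underside; x is the clamping direction. At its -x end a grey gearbox 80 x 100 mm, top at 95 mm, carries the blue wheel; it pushes a steel pressure plate (100 mm wide, top 74 mm above the bench) towards +x, to the fixed end plate. Guide rods, 12 mm thick, run at y = +-62 mm (112 mm clear between them), 30 mm above the bench
- end_plate: fixed aluminium end plate 22 (x) x 100 (y) x 62 mm tall on the base, top 77 mm above the bench; origin at the middle of the lower edge of its clamping face, which looks to the holder's -x. The free gap from this face to the pressure plate is 36 to 56 mm at the start.
- bed (a point): point on the bed (15 mm above the bench) 12 mm before the end plate's face, midway between the guide rods: where the underside's centre of a clamped cassette lies. Set down 4 to 8 mm short of it (towards the holder's -x) the cassette has clearance on both sides; its x lies along the holder's x, either way round. The pressure plate then slides it home.
- hub (a point): centre of the steel hub on top of the blue wheel, 126 mm above the bench, on the vertical wheel axis; the wheel is a six-lobed star of 112 mm diameter. Free turning needs 9.3 N along the circle at the crank knob (0.42 N m). Set feel: 16 to 17 N there while turning slowly (clamp force 50 to 58 N). At 20 N the cassette is crushed (80 N). Self-locking: stays where it is left.
- crank_knob (a point): black upright crank knob on the wheel, free to spin, 20 mm diameter, 40 mm tall (121 to 161 mm above the bench), 45 mm from the wheel axis; the point is on its axis 145 mm above the bench, the height to grip. The wheel's upper face is at 120 mm. The force fades once the motion stops (free wheel: to 3 to 6 N), so judge it while moving or right after short steps of about 0.03 rad.
- wheel (a joint): wheel angle in rad, 0 to 8, grows clockwise seen from above (tightening); starts at 0 to 1.2. 1 rad moves the pressure plate 6 mm. The drive has 0 to 12 mm of slack, different every time, so the angle where the cassette is gripped (3.3 to 5.4 rad) is not known beforehand. From there the resistance at the knob climbs steeply, by up to 15 N per rad.
- beaker: glass beaker, 68 mm diameter, 85 mm tall; bystander
- wrench: steel wrench 160 mm long lying flat; bystander
- jar: amber jar 60 mm diameter, 80 mm tall; bystander
- sample_bottle: white sample bottle 64 mm diameter, 150 mm tall; bystander
- glove_box: yellow box 120 x 220 x 70 mm; bystander
- tip_box: blue box 85 x 120 x 55 mm; bystander
Things that resemble listed ones, but are neither listed nor needed, are in the scene too. What is shaped like the cassette but green, purple or red is not meant.

How it is judged:
By the outcome, as a careful person would: the job done as asked, in the order asked, and still so for the second after the job is handed in, with the robot touching nothing.
It also fails if it takes over 67 s, if anything falls off the work surface, if the arm or the gripper's body presses on something with over 40 N, if the wrist force passes 120 N, or if a joint passes its speed limit or range.

## Working session

There is one attempt and no reset: what is moved stays moved. The work goes in short steps, Python scripts to look and compute and a tool call to move; the robot and the scene stay as the last step left them, time stands still between calls to the robot, and variables do not carry over. Pictures are saved under pics/ and viewed, at most 10 in all, crops included, and the job is handed in when it is done.

Besides the shell and the picture viewer there is one more tool, called after "Call:" as a command line: name --argument value ..., lists and objects as JSON in quotes. send_rows: Moves the arm, as the interface text tells. Its arguments: {"type":"object","properties":{"deltas":{"type":"array"}},"required":["deltas"]}

```bash
ls; mkdir -p pics; cat > h.py <<'E'
import numpy as np, cv2
from scipy.spatial.transform import Rotation as R
from cell import r
def K(c): return np.array([[c["fx"],0,c["cx"]],[0,c["fy"],c["cy"]],[0,0,1]],float)
def ray(c,uv,z):
    "pixel -> world points at height z"
    p=cv2.undistortPoints(np.array(uv,float).reshape(-1,1,2),K(c),np.array(c["distortion"],float)).reshape(-1,2)
    V=np.array(c["view"]); Rw=V[:3,:3].T; o=-Rw@V[:3,3]
    d=(Rw@np.c_[p[:,0],-p[:,1],-np.ones(len(p))].T).T
    return o+d*((np.broadcast_to(z,len(p))-o[2])/d[:,2])[:,None]
def proj(c,P):
    V=np.array(c["view"]); q=(V[:3,:3]@np.array(P,float).reshape(-1,3).T).T+V[:3,3]
    q=q*[1,-1,-1]
    return cv2.projectPoints(q,np.zeros(3),np.zeros(3),K(c),np.array(c["distortion"],float))[0].reshape(-1,2)
def save(c,n,crop=None,s=1):
    im=c["img"]
    if crop: u0,v0,u1,v1=crop; im=im[v0:v1,u0:u1]
    cv2.imwrite(f"pics/{n}.png",cv2.resize(im[:,:,::-1],None,fx=s,fy=s,interpolation=cv2.INTER_CUBIC))
def shift(dw):
    "world shift -> tool axes"
    return R.from_rotvec(r.get_obs()["tool_rot"]).inv().apply(dw)
E
python3 - <<'E'
from h import *
import pickle
for n in("scene","top"):
    c=r.camera(n); save(c,n,s=1.56); pickle.dump(c,open(n+".pkl","wb")); V=np.array(c["view"]); print(n,-V[:3,:3].T@V[:3,3],V[2,:3],c["fx"],c["distortion"])
o=r.get_obs(); print(o["tcp_pos"],R.from_rotvec(o["tool_rot"]).as_matrix().round(3),o["grip_width"])
E
```

```text
pics
scene [1.16443119 0.42275149 1.25081399] [0.45354636 0.25918279 0.85271331] 360.5684106309892 [-0.11053562  0.          0.          0.          0.        ]
top [0.24416476 0.0588617  1.74493623] [-0.17637241  0.00198275  0.98432151] 499.9812579622634 [-0.19349856  0.          0.          0.          0.        ]
[0.13536661 0.53281004 0.17245154] [[-0.969  0.246 -0.   ]
 [ 0.246  0.969 -0.001]
 [ 0.    -0.001 -1.   ]] 0.09364977564964853
```

View pics/scene.png

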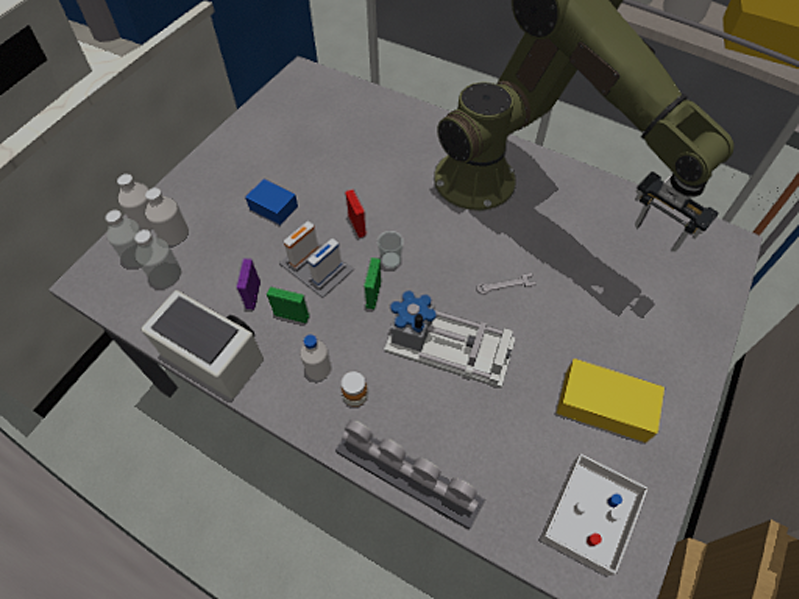

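View pics/top.png

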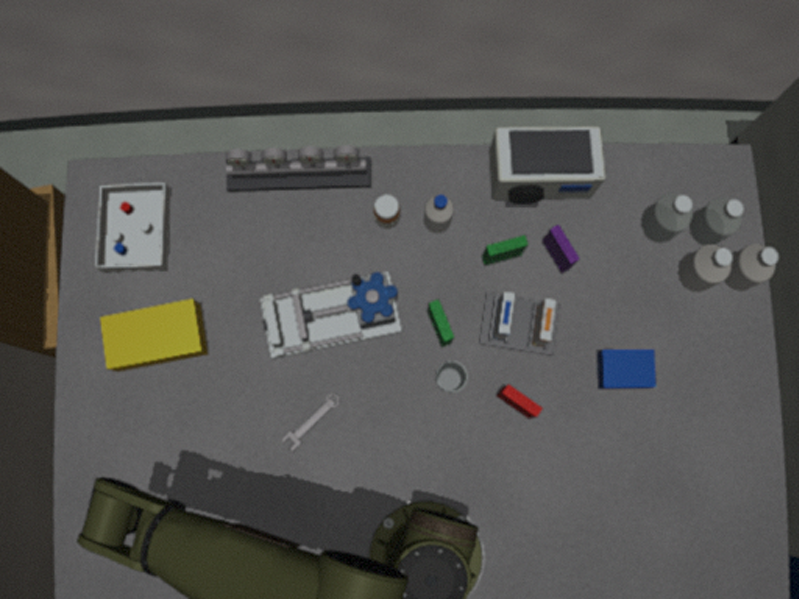

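Candidates for the cassette:
- Blue-banded in the rack: scene (324,260), top (506,313).
- Orange-banded in the rack: top (548,320).
- Loose slabs: green at top (506,250) and (441,322), purple (561,248), red (520,400).

I choose the blue-banded one. Next is a close crop that also covers the holder.

```bash
python3 - <<'E'
from h import *
import pickle
c=pickle.load(open("top.pkl","rb")); 
save(c,"tc",(165,165,365,235),4)
c=pickle.load(open("scene.pkl","rb")); save(c,"sc",(170,130,340,250),4.7)
E
```

```text
(no output)
```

View pics/tc.png

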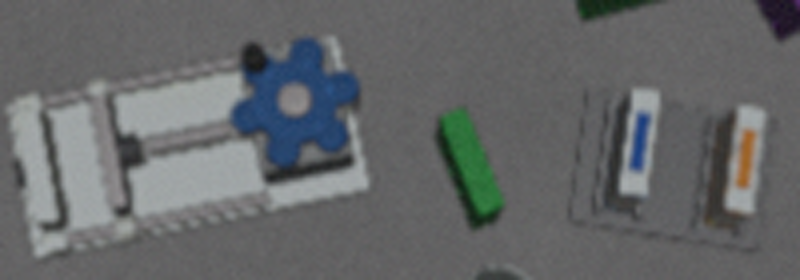

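View pics/sc.png

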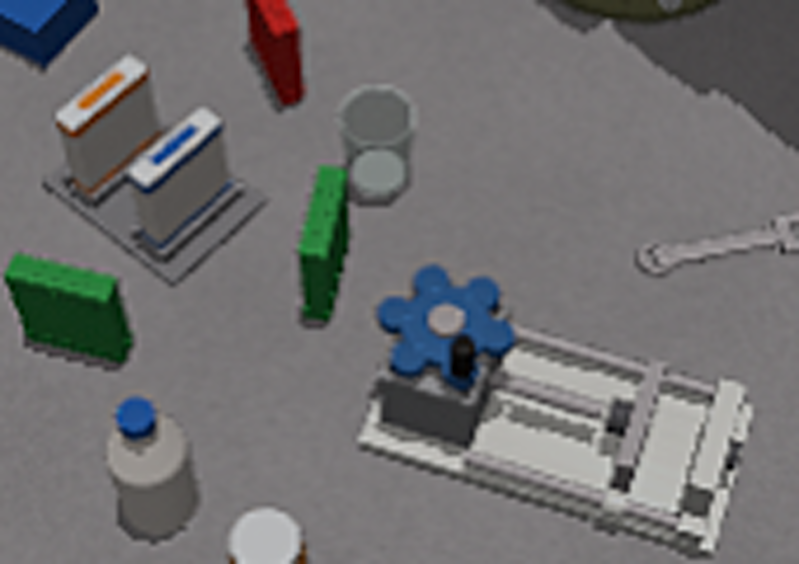

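The crops confirm that the blue-banded slab is in the rack's left slot: its top is centred at tc (640,141), with orange to its right. The holder shows:
- hub at tc (294,98)
- knob at (253,57)
- pressure plate near (110,150)
- end plate near (40,165)

```bash
python3 - <<'E'
from h import *
import pickle
c=pickle.load(open("top.pkl","rb")); s=pickle.load(open("scene.pkl","rb"))
T=lambda l:[(165+u/4-.4,165+v/4-.4) for u,v in l]
S=lambda l:[(170+u/4.7-.4,130+v/4.7-.4) for u,v in l]
def pr(n,a): print(n,a.round(4).tolist())
cas=ray(c,T([(632,90),(660,92),(647,195),(620,192)]),.113); pr("cas top",cas); pr("c",cas.mean(0))
pr("cas scene",ray(s,S([(129,172),(204,108),(223,124),(146,190)]),.113))
b=ray(c,T([(10,105),(335,38),(370,188),(38,255)]),.015); pr("base",b); pr("c",b.mean(0))
pr("base scene",ray(s,S([(358,445),(712,553),(752,405)]),.015))
pr("hub",ray(c,T([(294,98)]),.126)); pr("hub s",ray(s,S([(446,319)]),.126))
pr("knob",ray(c,T([(253,52)]),.161)); pr("knob s",ray(s,S([(463,342)]),.161))
pr("pplate",ray(c,T([(100,87),(122,208)]),.074))
E
```

```text
cas top [[0.5642, -0.1785, 0.113], [0.5619, -0.202, 0.113], [0.4754, -0.1867, 0.113], [0.4785, -0.1643, 0.113]]
c [0.52, -0.1829, 0.113]
cas scene [[0.5634, -0.2001, 0.113], [0.476, -0.1835, 0.113], [0.4823, -0.1599, 0.113], [0.5714, -0.1772, 0.113]]
base [[0.5838, 0.3583, 0.015], [0.6369, 0.0688, 0.015], [0.5018, 0.0414, 0.015], [0.4496, 0.333, 0.015]]
c [0.543, 0.2004, 0.015]
base scene [[0.6438, 0.0677, 0.015], [0.5861, 0.3594, 0.015], [0.4485, 0.332, 0.015]]
hub [[0.5618, 0.1032, 0.126]]
hub s [[0.5626, 0.1023, 0.126]]
knob [[0.5938, 0.1347, 0.161]]
knob s [[0.5924, 0.1331, 0.161]]
pplate [[0.5859, 0.2704, 0.074], [0.481, 0.252, 0.074]]
```

Call:
send_rows --deltas '[[[0, 0, 0, -0.03, -0.03, -0.06, 60], [0, 0, -0.077, -0.07, -0.07, -0.1, 60], [0, 0, -0.077, -0.11, -0.11, -0.11, 60], [0, 0, -0.077, -0.145, -0.15, -0.11, 60], [0, 0, -0.077, -0.18, -0.19, -0.11, 60], [0, 0, -0.077, -0.215, -0.23, -0.11, 60], [0, 0, -0.077, -0.25, -0.27, -0.11, 60], [0, 0, -0.077, -0.285, -0.31, -0.11, 60], [0, 0, -0.077, -0.32, -0.35, -0.11, 60], [0, 0, -0.077, -0.355, -0.39, -0.11, 60], [0, 0, -0.077, -0.39, -0.43, -0.11, 60], [0, 0, -0.077, -0.425, -0.47, -0.11, 60], [0, 0, -0.077, -0.46, -0.51, -0.11, 60], [0, 0, -0.077, -0.495, -0.55, -0.11, 60], [0, 0, -0.077, -0.53, -0.58, -0.11, 60], [0, 0, -0.077, -0.549, -0.598, -0.11, 60], [0, 0, -0.077, -0.549, -0.598, -0.11, 60], [0, 0, -0.077, -0.549, -0.598, -0.11, 60], [0, 0, -0.077, -0.549, -0.598, -0.11, 60]]]'

```text
time_s: 2.0
tcp_pos: [0.5201, -0.1821, 0.2819]
tool_rot: [-0.271, -3.128, -0.001]
force: [-0.1, 0.3, -0.0]
grip_width: 0.0563
grasp_force: 0.0
```

```bash
python3 - <<'E'
from h import *
c=r.camera("wrist"); save(c,"w1",s=1.56)
import pickle; pickle.dump(c,open("w1.pkl","wb"))
o=r.get_obs(); print(o["time_s"],o["tcp_pos"],R.from_rotvec(o["tool_rot"]).as_matrix().round(3),o["grip_width"],o["qpos"],o["force"])
print(proj(c,[[.52,-.182,.113],[.4754,-.1867,.113],[.4785,-.1643,.113]])*1.56)
E
```

```text
2.05 [ 0.51998832 -0.18132808  0.2826121 ] [[-0.985  0.171 -0.001]
 [ 0.171  0.985  0.   ]
 [ 0.001  0.    -1.   ]] 0.05634968840713455 [-4.02111138e-01  2.44871469e-01  1.33956168e+00  1.28232499e-04
  1.55802660e+00 -1.80094420e+00] [0.3871456  0.65956524 0.19354953]
[[403.40443891 262.90023763]
 [389.16794867 213.83046604]
 [415.39444199 212.90247984]]
```

View pics/w1.png

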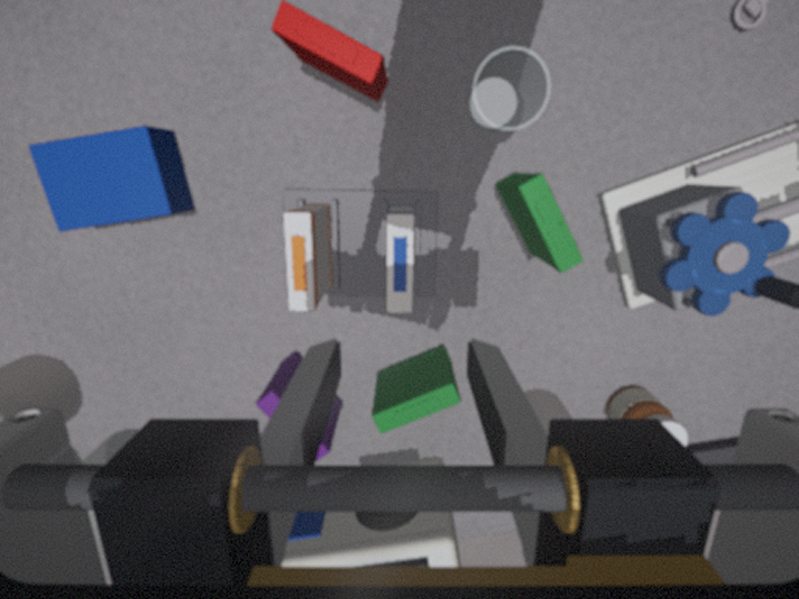

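The wrist view shows the blue-banded top centred at (400,260), within 3 mm of the prediction and parallel to the fingers. Orange is at (300,260). I'll descend and grip.

Call:
send_rows --deltas '[[[0, 0, 0, 0, -0.001, 0.04, 60], [0, 0, 0, 0, -0.001, 0.08, 60], [0, 0, 0, 0, -0.001, 0.12, 60], [0, 0, 0, 0, -0.001, 0.15, 60], [0, 0, 0, 0, -0.001, 0.175, 60], [0, 0, 0, 0, -0.001, 0.195, 60], [0, 0, 0, 0, -0.001, 0.203, 60], [0, 0, 0, 0, -0.001, 0.203, 60], [0, 0, 0, 0, -0.001, 0.203, 15], [0, 0, 0, 0, -0.001, 0.203, 5], [0, 0, 0, 0, -0.001, 0.203, 5], [0, 0, 0, 0, -0.001, 0.203, 5], [0, 0, 0, 0, -0.001, 0.203, 5], [0, 0, 0, 0, -0.001, 0.203, 5]]]'

```text
time_s: 3.45
tcp_pos: [0.5206, -0.183, 0.081]
tool_rot: [0.27, 3.128, -0.001]
force: [-2.4, 0.7, 11.0]
grip_width: 0.012
grasp_force: 11.4
```

```bash
python3 - <<'E'
from h import *
c=r.camera("wrist"); save(c,"w2",s=1.2)
o=r.get_obs(); print(o["time_s"],o["tcp_pos"],o["grip_width"],o["grasp_force"],o["force"],o["ft_torque"])
E
```

```text
3.5 [ 0.52079794 -0.18310236  0.08129828] 0.008334399098353635 15.991135134827346 [-2.47078086 -0.26143918 15.36500136] [ 0.08795351  0.55936915 -0.04490357]
```

View pics/w2.png

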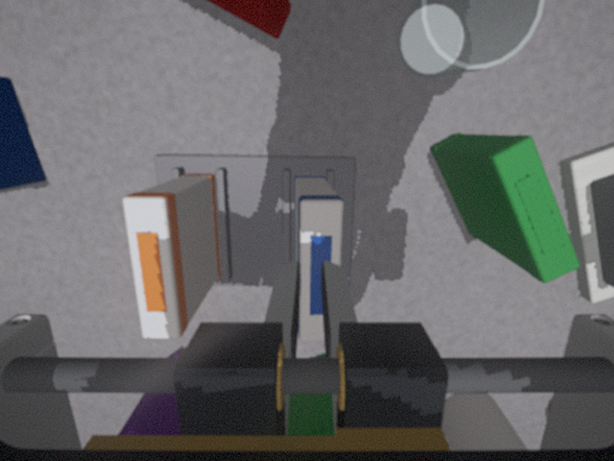

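```bash
python3 - <<'E'
from h import *
c=r.camera("wrist"); save(c,"w3",(200,120,320,320),3)
o=r.get_obs(); print(o["time_s"],o["tcp_pos"],o["grip_width"],o["grasp_force"],o["force"])
t=np.array(o["tcp_pos"]); 
print("tcp",proj(c,t)*1.2,"grasp pt",proj(c,t+[0,0,.019])*1.2)
n=np.array([.17,.985,0]);l=np.array([.985,-.17,0]);C=np.array([.5205,-.183,.113])
print(proj(c,[C+a*.045*l+b*.012*n for a in(-1,1) for b in(-1,1)])*1.2)
s=r.camera("scene"); save(s,"s3",(170,110,300,210),6)
E
```

```text
3.55 [ 0.52084127 -0.18315367  0.08146456] 0.00608776855302077 16.35405241046101 [-2.44356082  0.52890012 13.66142547]
tcp [[310.81383023 254.92236011]] grasp pt [[310.9150589  266.09517841]]
[[289.10983027 197.84879228]
 [333.30294011 197.83026348]
 [291.73192286 340.80337244]
 [330.47211246 340.76031111]]
```

View pics/s3.png

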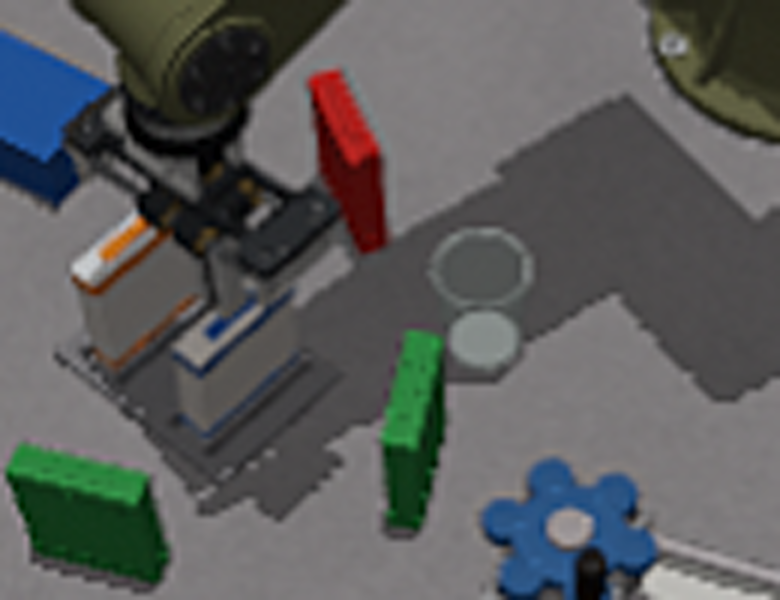

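View pics/w3.png

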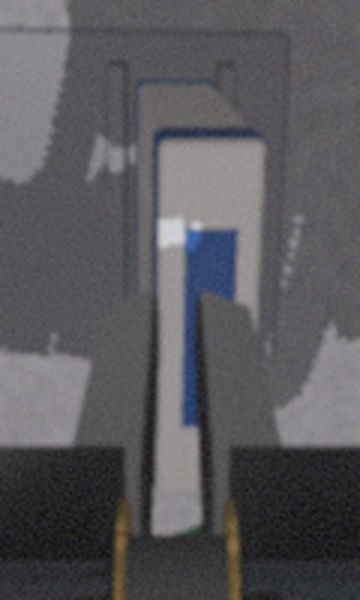

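The crop shows the blue cassette tilted towards +y, with only the left finger against its face. The right finger is over the top at (225,350), so this isn't a sound grip. I'll open slowly and look again.

Call:
send_rows --deltas '[[[0, 0, 0, 0, 0, 0, 15], [0, 0, 0, 0, 0, 0, 25], [0, 0, 0, 0, 0, 0, 35], [0, 0, 0, 0, 0, 0, 50], [0, 0, 0, 0, 0, 0, 70], [0, 0, 0, 0, 0, 0, 70]]]'

```text
time_s: 4.2
tcp_pos: [0.5206, -0.1829, 0.0806]
tool_rot: [0.27, 3.128, -0.001]
force: [0.8, 0.0, 1.7]
grip_width: 0.0498
grasp_force: 0.8
```

```bash
python3 - <<'E'
from h import *
c=r.camera("wrist"); save(c,"w4",(160,100,400,320),2.7)
o=r.get_obs(); print(o["time_s"],o["tcp_pos"],o["grip_width"],o["grasp_force"],o["force"],o["qpos"])
E
```

```text
4.25 [ 0.52040028 -0.18278677  0.0803072 ] 0.05401621718278871 0.15585175773594528 [-0.46099449 -0.2602169   0.09554577] [-4.04240462e-01  3.95789501e-01  1.61901668e+00  1.08607516e-04
  1.12590830e+00 -1.80325219e+00]
```

View pics/w4.png

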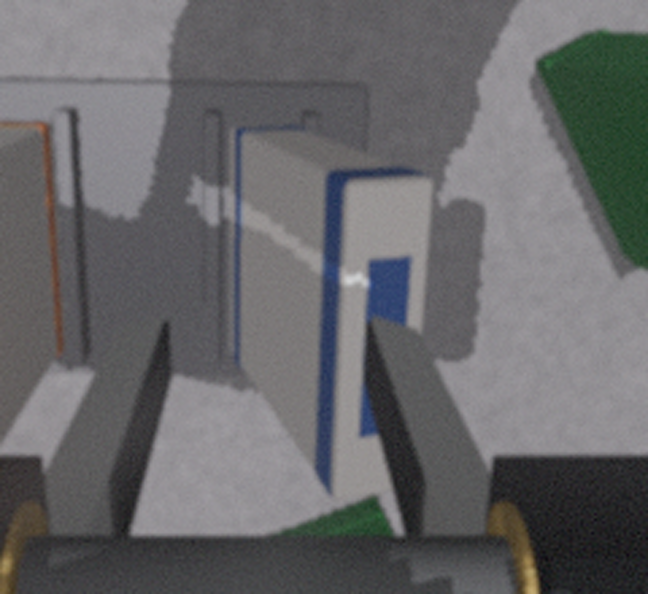

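The crop shows the cassette leaning towards +y after the right finger, with its top at (390,200) and its foot still in the slot. I'll swing it back upright, then lift clear.

Call:
send_rows --deltas '[[[0, 0, 0, 0, -0.005, 0, 57], [0, 0, 0, 0, -0.01, 0, 57], [0, 0, 0, 0, -0.015, 0, 57], [0, 0, 0, 0, -0.018, 0, 57], [0, 0, 0, 0, -0.018, -0.01, 57], [0, 0, 0, 0, -0.018, -0.03, 57], [0, 0, 0, 0, -0.018, -0.06, 57], [0, 0, 0, 0, -0.01, -0.1, 57], [0, 0, 0, 0, 0, -0.13, 57], [0, 0, 0, 0, 0, -0.15, 57], [0, 0, 0, 0, 0, -0.15, 57]]]'

```text
time_s: 5.35
tcp_pos: [0.5209, -0.1829, 0.2326]
tool_rot: [0.269, 3.126, -0.002]
force: [0.4, -0.2, -1.1]
grip_width: 0.0538
grasp_force: 0.0
```

```bash
python3 - <<'E'
from h import *
o=r.get_obs(); print(o["time_s"],o["tcp_pos"],o["grip_width"],o["force"])
c=r.camera("wrist"); t=r.camera("top"); s=r.camera("scene")
a=c["img"][100:260,170:350]; b=t["img"][165:235,290:365]; d=s["img"][130:200,170:250]
f=lambda i:cv2.resize(i,(390,360),interpolation=cv2.INTER_CUBIC)
cv2.imwrite("pics/m5.png",np.hstack([f(a),f(d)])[:,:,::-1])
n=np.array([.17,.985,0]);l=np.array([.985,-.17,0]);C=np.array([.5205,-.183,.113])
print((proj(c,[C+a*.045*l+b*.012*n for a in(-1,1) for b in(-1,1)])-[170,100])*[390/180,360/160])
E
```

```text
5.35 [ 0.52085675 -0.18292715  0.23258698] 0.053757474699645535 [ 0.42239233 -0.20494935 -1.12226441]
[[169.98206082  87.51676031]
 [214.35536572  87.53044893]
 [171.49159109 249.38691844]
 [212.6666067  249.38562367]]
```

View pics/m5.png

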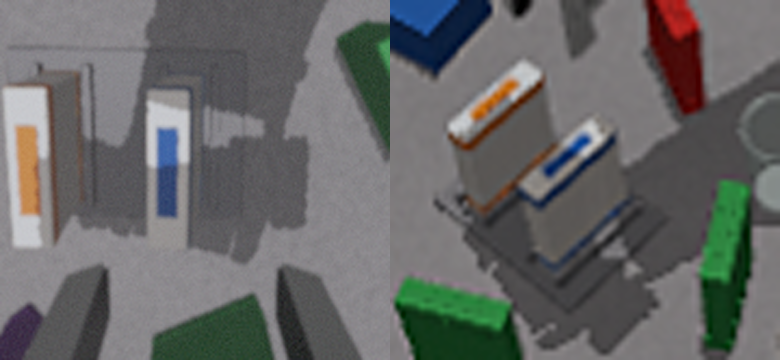

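The cassette is back in its slot and nearly upright, with its top centred at (170,168), about 12 mm towards -y of where it was. Orange is untouched. My picture budget is used up, so from here I measure numerically by triangulating the top label.

```bash
cat >> h.py <<'E'
def label(c,P,rad=22,col="b"):
    "centroid of saturated blue/orange blob nearest to the projection of P"
    h=cv2.cvtColor(np.ascontiguousarray(c["img"]),cv2.COLOR_RGB2HSV).astype(int)
    lo,hi=(100,125) if col=="b" else (8,22)
    m=((h[...,0]>lo)&(h[...,0]<hi)&(h[...,1]>110)&(h[...,2]>50)).astype(np.uint8)
    n,L,st,ce=cv2.connectedComponentsWithStats(m)
    p=proj(c,P)[0]; k=[i for i in range(1,n) if st[i,4]>=8 and np.hypot(*(ce[i]-p))<rad]
    i=max(k,key=lambda i:st[i,4]); return ce[i],st[i]
def tri(cs,uv):
    A=[];b=[]
    for c,p in zip(cs,uv):
        q=ray(c,[p],0.)[0]; V=np.array(c["view"]); o=-V[:3,:3].T@V[:3,3]
        d=(q-o)/np.linalg.norm(q-o); M=np.eye(3)-np.outer(d,d); A.append(M); b.append(M@o)
    A=np.vstack(A);b=np.hstack(b); x=np.linalg.lstsq(A,b,rcond=None)[0]; return x,np.abs(A@x-b).max()
E
python3 - <<'E'
from h import *
import pickle
ini=[pickle.load(open(f"{n}.pkl","rb")) for n in("top","scene","w1")]
now=[r.camera(n) for n in("top","scene","wrist")]
pickle.dump(now,open("now.pkl","wb"))
for nm,cs in(("ini",ini),("now",now)):
    uv=[]
    for c in cs:
        try: p,st=label(c,[.5205,-.185,.113]); print(nm,p.round(1),st[:5].tolist()); uv.append(p)
        except Exception as e: print(nm,"fail",e); uv.append(None)
    ok=[i for i in range(3) if uv[i] is not None]
    print([ray(cs[i],[uv[i]],.113)[0].round(4).tolist() for i in ok])
    print("tri",tri([cs[i] for i in ok],[uv[i] for i in ok]))
    p,_=label(cs[2],[.505,-.272,.113],30,"o"); print("orange",ray(cs[2],[p],.113)[0].round(4))
E
```

```text
ini [324.5 200.1] [323, 194, 4, 13, 33]
ini [206.6 160.4] [203, 157, 8, 8, 19]
ini [256.  168.9] [253, 153, 7, 33, 229]
[[0.5201, -0.1826, 0.113], [0.5212, -0.1837, 0.113], [0.5198, -0.1857, 0.113]]
tri (array([ 0.52030181, -0.18440977,  0.11116738]), np.float64(0.0015465589860103046))
orange [ 0.5037 -0.2736  0.113 ]
now fail max() iterable argument is empty
now [207.9 161.5] [204, 158, 9, 8, 22]
now [261.4 178.2] [257, 160, 9, 38, 294]
[[0.5232, -0.1762, 0.113], [0.5205, -0.1795, 0.113]]
tri (array([ 0.52114429, -0.17902382,  0.10875302]), np.float64(0.0005728896200976885))
orange [ 0.5034 -0.2738  0.113 ]
```

Call:
send_rows --deltas '[[[0, 0, 0, 0, 0, 0, 60], [0, 0, 0, 0, 0, 0, 60], [0, 0, 0, 0, 0, 0, 60], [0, 0, 0, 0, 0, 0, 60], [0, 0, 0, 0, 0, 0, 60], [0, 0, 0, 0, 0, 0, 60]]]'

```text
time_s: 6.25
tcp_pos: [0.5201, -0.1827, 0.23]
tool_rot: [0.269, 3.13, -0.0]
force: [0.7, 0.1, -0.2]
grip_width: 0.0561
grasp_force: 0.0
```

```bash
python3 - <<'E'
from h import *
for k in range(3):
    c=r.camera("wrist"); p,st=label(c,[.5205,-.185,.113],30); print(p.round(1),st.tolist(),ray(c,[p],.113)[0].round(4))
s=r.camera("scene"); p2,_=label(s,[.5205,-.185,.113]); print(tri([c,s],[p,p2]))
o=r.get_obs();t=np.array(o["tcp_pos"]);print(o["time_s"],t)
h=cv2.cvtColor(np.ascontiguousarray(c["img"]),cv2.COLOR_RGB2HSV)
v=int(p[1]); print("saturation/val row across",[tuple(x) for x in h[v,int(p[0])-30:int(p[0])+30:2].tolist()])
E
```

```text
[259.6 177.6] [256, 159, 9, 38, 303] [ 0.5206 -0.1817  0.113 ]
[254.5 177.6] [251, 159, 8, 38, 297] [ 0.5195 -0.1878  0.113 ]
[250.4 177.2] [247, 159, 8, 38, 293] [ 0.5182 -0.1925  0.113 ]
(array([ 0.52098106, -0.1900189 ,  0.09076585]), np.float64(0.003990951430062978))
6.45 [ 0.52010826 -0.1826718   0.22996338]
saturation/val row across [(132, 14, 88), (143, 12, 88), (130, 17, 89), (150, 3, 90), (120, 8, 93), (120, 21, 87), (110, 9, 86), (144, 15, 87), (135, 17, 88), (120, 11, 92), (140, 8, 100), (173, 7, 146), (10, 5, 145), (110, 77, 116), (111, 146, 110), (112, 135, 113), (111, 139, 114), (111, 125, 112), (150, 5, 140), (12, 9, 149), (120, 13, 117), (113, 23, 89), (105, 12, 87), (111, 21, 84), (124, 22, 92), (120, 15, 84), (120, 6, 89), (130, 17, 88), (110, 9, 86), (114, 14, 88)]
```

Call:
send_rows --deltas '[[[0, 0, 0, 0, 0, 0, 60], [0, 0, 0, 0, 0, 0, 60], [0, 0, 0, 0, 0, 0, 60], [0, 0, 0, 0, 0, 0, 60], [0, 0, 0, 0, 0, 0, 60], [0, 0, 0, 0, 0, 0, 60], [0, 0, 0, 0, 0, 0, 60], [0, 0, 0, 0, 0, 0, 60], [0, 0, 0, 0, 0, 0, 60], [0, 0, 0, 0, 0, 0, 60], [0, 0, 0, 0, 0, 0, 60], [0, 0, 0, 0, 0, 0, 60], [0, 0, 0, 0, 0, 0, 60], [0, 0, 0, 0, 0, 0, 60], [0, 0, 0, 0, 0, 0, 60]]]'

```text
time_s: 7.95
tcp_pos: [0.5201, -0.1827, 0.23]
tool_rot: [0.27, 3.13, -0.0]
force: [-0.8, 0.1, -0.2]
grip_width: 0.0567
grasp_force: 0.0
```

```bash
python3 - <<'E'
from h import *
for k in range(6):
    c=r.camera("wrist"); p,st=label(c,[.5205,-.185,.113],30); print(p.round(1),ray(c,[p],.113)[0].round(4))
o=r.get_obs();print(o["time_s"])
E
```

```text
[253.7 177.6] [ 0.5193 -0.1887  0.113 ]
[254.5 177.6] [ 0.5195 -0.1877  0.113 ]
[256.4 177.4] [ 0.5196 -0.1854  0.113 ]
[253.6 177.4] [ 0.519  -0.1888  0.113 ]
[255.3 177.3] [ 0.5193 -0.1867  0.113 ]
[255.6 177.5] [ 0.5196 -0.1864  0.113 ]
8.25
```

Call:
send_rows --deltas '[[[0, 0, 0, 0, -0.003, 0.04, 60], [0, 0, 0, 0, -0.003, 0.08, 60], [0, 0, 0, 0, -0.003, 0.115, 60], [0, 0, 0, 0, -0.003, 0.14, 60], [0, 0, 0, 0, -0.003, 0.155, 60], [0, 0, 0, 0, -0.003, 0.155, 50], [0, 0, 0, 0, -0.003, 0.155, 40], [0, 0, 0, 0, -0.003, 0.155, 36], [0, 0, 0, 0, -0.003, 0.155, 34], [0, 0, 0, 0, -0.003, 0.155, 32], [0, 0, 0, 0, -0.003, 0.155, 30], [0, 0, 0, 0, -0.003, 0.155, 29], [0, 0, 0, 0, -0.003, 0.155, 28], [0, 0, 0, 0, -0.003, 0.155, 28]]]'

```text
time_s: 9.65
tcp_pos: [0.5196, -0.1857, 0.075]
tool_rot: [0.27, 3.13, -0.0]
force: [0.2, -0.5, -0.1]
grip_width: 0.0263
grasp_force: 0.2
```

```bash
python3 - <<'E'
from h import *
o=r.get_obs();print(o["time_s"],o["tcp_pos"],o["grip_width"],o["grasp_force"],o["force"])
c=r.camera("wrist"); p,st=label(c,[.5205,-.185,.113],30); print(p.round(1),st,ray(c,[p],.113)[0].round(4), proj(c,[.52,-.185,.113]))
import pickle; pickle.dump(c,open("w6.pkl","wb"))
# column gray profile just beyond the finger tips, row through label far part
g=c["img"][st[1]+5].astype(int); print([(u,g[u].tolist()) for u in range(int(p[0])-40,int(p[0])+44,4)])
E
```

```text
9.65 [ 0.51962506 -0.18572109  0.07499643] 0.026311830271823378 0.23757515475153923 [ 0.15179269 -0.5364466  -0.11910215]
[257.1 232. ] [ 249  200   17   66 1006] [ 0.519  -0.1871  0.113 ] [[260.44138567 232.86523508]]
[(217, [91, 87, 96]), (221, [87, 85, 92]), (225, [90, 90, 95]), (229, [87, 87, 90]), (233, [89, 85, 91]), (237, [80, 80, 85]), (241, [202, 201, 200]), (245, [169, 167, 166]), (249, [92, 103, 132]), (253, [52, 81, 135]), (257, [61, 100, 161]), (261, [60, 91, 146]), (265, [72, 91, 137]), (269, [202, 201, 207]), (273, [184, 185, 187]), (277, [94, 93, 97]), (281, [90, 90, 93]), (285, [88, 90, 92]), (289, [87, 85, 93]), (293, [93, 92, 97]), (297, [100, 96, 102])]
```

Call:
send_rows --deltas '[[[0, 0, 0, 0, 0, 0, 27], [0, 0, 0, 0, 0, 0, 26], [0, 0, 0, 0, 0, 0, 25], [0, 0, 0, 0, 0, 0, 24], [0, 0, 0, 0, 0, 0, 22], [0, 0, 0, 0, 0, 0, 20], [0, 0, 0, 0, 0, 0, 18], [0, 0, 0, 0, 0, 0, 18]]]'

```text
time_s: 10.5
tcp_pos: [0.5196, -0.1857, 0.075]
tool_rot: [0.27, 3.13, -0.0]
force: [-0.5, -0.1, 1.2]
grip_width: 0.0234
grasp_force: 30.0
```

Clean grip: 23.4 mm wide at 30 N. Next I lift and carry it over the holder.

Call:
send_rows --deltas '[[[0, 0, 0, 0, 0, -0.015, 15], [0, 0, 0, 0, 0, -0.04, 15], [0, 0, 0, 0, 0, -0.08, 15], [0, 0, 0, 0, 0, -0.12, 15], [0, 0, 0, 0, 0, -0.16, 15], [0, 0, 0, 0, 0, -0.2, 15], [0, 0, -0.03, 0.005, 0.03, -0.225, 15], [0, 0, -0.08, 0.011, 0.07, -0.225, 15], [0, 0, -0.13, 0.019, 0.12, -0.225, 15], [0, 0, -0.18, 0.027, 0.17, -0.225, 15], [0, 0, -0.23, 0.035, 0.22, -0.225, 15], [0, 0, -0.28, 0.043, 0.27, -0.225, 15], [0, 0, -0.32, 0.05, 0.32, -0.225, 15], [0, 0, -0.356, 0.058, 0.37, -0.225, 15], [0, 0, -0.356, 0.066, 0.42, -0.225, 15], [0, 0, -0.356, 0.072, 0.455, -0.225, 15], [0, 0, -0.356, 0.074, 0.471, -0.225, 15], [0, 0, -0.356, 0.074, 0.471, -0.225, 15], [0, 0, -0.356, 0.074, 0.471, -0.225, 15]]]'

```text
time_s: 12.4
tcp_pos: [0.5272, 0.2904, 0.2994]
tool_rot: [0.289, -3.127, 0.001]
force: [-0.5, -0.0, -4.3]
grip_width: 0.0235
grasp_force: 30.0
```

```bash
cat >> h.py <<'E'
hx=np.array([np.cos(np.deg2rad(100.5)),np.sin(np.deg2rad(100.5)),0]); hy=np.array([-hx[1],hx[0],0]); HC=np.array([.543,.2004,0])
def profile(c,y,z,s0,s1,ds=.002,w=.006):
    "mean gray along holder x at lateral y (averaged +-w), height z"
    ss=np.arange(s0,s1,ds); out=[]
    g=cv2.cvtColor(np.ascontiguousarray(c["img"]),cv2.COLOR_RGB2GRAY).astype(np.float32)
    for s in ss:
        p=proj(c,[HC+hx*s+hy*(y+d)+[0,0,z] for d in np.linspace(-w,w,7)]).astype(np.float32)
        out.append(cv2.remap(g,p[:,:1],p[:,1:],cv2.INTER_LINEAR).mean())
    return ss,np.array(out)
E
python3 - <<'E'
from h import *
import pickle
o=r.get_obs();print(o["time_s"],o["tcp_pos"],R.from_rotvec(o["tool_rot"]).as_matrix().round(3)[:,1],o["grip_width"],o["grasp_force"],o["force"])
c=r.camera("wrist"); pickle.dump(c,open("w7.pkl","wb"))
t=pickle.load(open("top.pkl","rb")); s=pickle.load(open("scene.pkl","rb"))
for n,cc,ys in(("top",t,(-.03,.03)),("scene",s,(-.03,.03)),("wrist",c,(-.04,-.025,.025,.04))):
    for y in ys:
        a,g=profile(cc,y,.076,.04,.16,.004); print(n,y," ".join(f"{int(x*1000+.5)}:{int(v)}" for x,v in zip(a,g)))
E
```

```text
12.4 [0.52719285 0.29036125 0.29941074] [-0.183  0.983 -0.001] 0.023485151093806125 29.953761398792267 [-0.48265454 -0.01943595 -4.31383097]
top -0.03 40:164 44:164 48:154 52:110 56:86 60:117 64:128 68:125 72:131 76:151 80:163 84:162 88:163 92:163 96:164 100:163 104:151 108:108 112:73 116:112 120:156 124:164 128:163 132:161 136:155 140:138 144:110 148:96 152:95 156:96
top 0.03 40:163 44:162 48:150 52:105 56:84 60:121 64:135 68:131 72:138 76:154 80:163 84:163 88:162 92:163 96:163 100:164 104:155 108:115 112:77 116:113 120:156 124:164 128:163 132:163 136:157 140:140 144:111 148:98 152:98 156:99
scene -0.03 40:136 44:84 48:89 52:80 56:106 60:143 64:144 68:138 72:115 76:172 80:182 84:180 88:179 92:179 96:179 100:179 104:180 108:181 112:126 116:163 120:182 124:180 128:181 132:187 136:124 140:79 144:147 148:123 152:118 156:119
scene 0.03 40:111 44:109 48:108 52:106 56:124 60:143 64:143 68:142 72:113 76:111 80:112 84:108 88:107 92:113 96:112 100:109 104:116 108:109 112:96 116:160 120:182 124:179 128:180 132:183 136:141 140:160 144:165 148:122 152:118 156:121
wrist -0.04 40:112 44:113 48:113
[... 207 characters left out ...]
 -0.025 40:124 44:125 48:125 52:124 56:103 60:97 64:153 68:186 72:187 76:186 80:186 84:186 88:186 92:186 96:186 100:186 104:186 108:186 112:186 116:187 120:167 124:120 128:137 132:174 136:127 140:107 144:85 148:86 152:108 156:125
wrist 0.025 40:162 44:168 48:166 52:174 56:152 60:156 64:162 68:150 72:92 76:117 80:118 84:118 88:118 92:113 96:114 100:113 104:113 108:121 112:119 116:185 120:186 124:186 128:185 132:182 136:183 140:158 144:125 148:127 152:127 156:126
wrist 0.04 40:123 44:124 48:122 52:122 56:103 60:101 64:103 68:96 72:100 76:142 80:147 84:149 88:147 92:125 96:125 100:126 104:157 108:152 112:124 116:186 120:186 124:186 128:186 132:182 136:177 140:157 144:128 148:128 152:128 156:128
```

The end plate's face is at about s = 115 mm along the holder, and the pressure plate's face at about 72 mm. I'll set the cassette's centre at s = 97 mm, roughly 6–7 mm short of the bed point.

Call:
send_rows --deltas '[[[0, 0, 0, 0.001, 0.003, 0.02, 15], [0, 0, 0, 0.001, 0.0057, 0.05, 15], [0, 0, 0, 0.001, 0.0057, 0.085, 15], [0, 0, 0, 0.001, 0.0057, 0.115, 15], [0, 0, 0, 0.001, 0.0057, 0.14, 15], [0, 0, 0, 0.001, 0.0057, 0.16, 15], [0, 0, 0, 0.001, 0.0057, 0.18, 15], [0, 0, 0, 0.001, 0.0057, 0.195, 15], [0, 0, 0, 0.001, 0.0057, 0.205, 15], [0, 0, 0, 0.001, 0.0057, 0.21, 15], [0, 0, 0, 0.001, 0.0057, 0.213, 15], [0, 0, 0, 0.001, 0.0057, 0.213, 15]]]'

```text
time_s: 13.65
tcp_pos: [0.5253, 0.2965, 0.0872]
tool_rot: [-0.289, 3.128, 0.0]
force: [-1.0, -0.1, -3.3]
grip_width: 0.0236
grasp_force: 30.0
```

Call:
send_rows --deltas '[[[0, 0, 0, 0, 0, 0.002, 15], [0, 0, 0, 0, 0, 0.003, 15], [0, 0, 0, 0, 0, 0.004, 15], [0, 0, 0, 0, 0, 0.005, 15], [0, 0, 0, 0, 0, 0.005, 15]]]'

```text
time_s: 14.15
tcp_pos: [0.5252, 0.2965, 0.0821]
tool_rot: [-0.289, 3.128, 0.0]
force: [-0.1, -1.2, -2.9]
grip_width: 0.0236
grasp_force: 30.0
```

Call:
send_rows --deltas '[[[0, 0, 0, 0, 0, 0.001, 15], [0, 0, 0, 0, 0, 0.001, 15], [0, 0, 0, 0, 0, 0.002, 15], [0, 0, 0, 0, 0, 0.002, 15]]]'

```text
time_s: 14.55
tcp_pos: [0.5257, 0.2968, 0.082]
tool_rot: [-0.289, 3.126, 0.001]
force: [-5.8, -2.7, 13.2]
grip_width: 0.0233
grasp_force: 30.0
```

On the bed. I back off the preload, open, and rise.

Call:
send_rows --deltas '[[[0, 0, 0, 0, 0, -0.0015, 15], [0, 0, 0, 0, 0, -0.0015, 15], [0, 0, 0, 0, 0, -0.0015, 25], [0, 0, 0, 0, 0, -0.0015, 32], [0, 0, 0, 0, 0, -0.0015, 45], [0, 0, 0, 0, 0, -0.0015, 50], [0, 0, 0, 0, 0, -0.0015, 50], [0, 0, 0, 0, 0, -0.01, 50], [0, 0, 0, 0, 0, -0.03, 50], [0, 0, 0, 0, 0, -0.06, 50], [0, 0, 0, 0, 0, -0.1, 50], [0, 0, 0, 0, 0, -0.14, 50], [0, 0, 0, 0, 0, -0.17, 50], [0, 0, 0, 0, 0, -0.17, 50]]]'

```text
time_s: 15.95
tcp_pos: [0.5263, 0.297, 0.2553]
tool_rot: [-0.288, 3.121, 0.004]
force: [0.5, 1.9, -1.1]
grip_width: 0.0468
grasp_force: 0.0
```

```bash
python3 - <<'E'
from h import *
import pickle
o=r.get_obs();print(o["time_s"],o["tcp_pos"],o["grip_width"],o["force"])
P=HC+hx*.097+[0,0,.12]
c=r.camera("wrist"); s=r.camera("scene")
for k in range(2):
    p,st=label(c,P,40); a=ray(c,[p],.12)[0]-HC; print(p,st,"s,y",a@hx,a@hy)
    p2,st2=label(s,P,20); a=ray(s,[p2],.12)[0]-HC; print("scene s,y",a@hx,a@hy)
    c=r.camera("wrist")
print(tri([c,s],[p,p2]))
pickle.dump((c,s),open("pl.pkl","wb"))
# knob: dark blob in the scene and wrist views near its estimate
for n,cc in(("wrist",c),("scene",s)):
    h=cv2.cvtColor(np.ascontiguousarray(cc["img"]),cv2.COLOR_RGB2GRAY)
    q=proj(cc,[[.5935,.1342,.161],[.562,.103,.126]]); print(n,q.round(1).tolist())
    u,v=q[0].astype(int); print(h[max(v-14,0):v+16:2,max(u-16,0):u+18:2]) if 0<u<512 and 0<v<384 else None
E
```

```text
15.95 [0.5262863  0.29704188 0.25534777] 0.04681425478109252 [ 0.48100673  1.85714978 -1.09102748]
[257.19391635 172.03041825] [254 155   8  36 263] s,y 0.09632691603698731 0.0003734623766300203
scene s,y 0.09846472623999296 -0.0013070521289384434
[257.52573529 174.84191176] [254 158   8  36 272] s,y 0.09615278376493767 -9.725448142232397e-07
scene s,y 0.09846472623999296 -0.0013070521289384434
(array([0.52509596, 0.29595799, 0.11738732]), np.float64(0.0012062576849938833))
wrist [[109.4, 215.4], [99.4, 177.2]]
[[ 87  81  84  82  83  78  80  82  86  83  68  41  28  36  41  38  34]
 [ 87  87  83  85  78  49  42  68  73  53  40  37  29  39  30  40  42]
 [ 85  79  81  81  79  49  42  45  36  34  40  36  39  37  29  43  35]
 [ 86  79  77  84  74  44  41  42  37  36  32  39  38  40  36  40  38]
 [ 81  86  85  82  67  34  42  47  48  43  45  30  34  32  37  41  27]
 [ 82  85  85  82  56  42  52  38  43  54  53  44  38  39  37  40  52]
 [111 112 114 124  71  38  40  36  43  47  45  47  43  31  37  65 112]
 [130 135 135 132  82  38  34  48  50  47  49  44  41  41  75 123 134]
 [129 131 132 1
[... 887 characters left out ...]
 80  76  65 154 147 148 120  76  77  74  83 102 119 121 125]
 [ 43  18  78  77  76  89 152 131  75  81  77  75  74  71 158 151 121]
 [130  80  69  78  77  77  74  46  19  44  81  77  77  68  70  97 133]
 [109  75  75  81  79  79  83  20  44  19  46  43  46  77 152 107 110]
 [102  75  77  77  62  71  84  10   7  10  90  59  31 192 185 187 181]
 [ 99  40  75  68  51  56  73   0   5  11 124  44 109 183 183 182 183]
 [121  83  56  66 117 108  50  36  18  32 100  83  94 105 146 161 188]
 [ 52  55  58  97 139 147  77  51  25  65  77  52  79 124 137 157 160]
 [ 53  57  57  55  52  67  80  88  78 123  39  98 178 195 153  71 103]
 [ 51  57  56  57  57  56  55  56  63  67  41 113 108 150 131 180 196]]
```

The cassette stands upright at s = 97 mm, lateral offset 0. Now I hover over the knob at about (0.5936, 0.1347), with the fingers closing tangentially.

Call:
send_rows --deltas '[[[0, 0, -0.08, -0.003, -0.015, 0, 45], [0, 0, -0.18, -0.008, -0.04, 0, 45], [0, 0, -0.28, -0.015, -0.07, 0, 45], [0, 0, -0.38, -0.022, -0.105, 0.01, 45], [0, 0, -0.48, -0.03, -0.14, 0.02, 45], [0, 0, -0.56, -0.035, -0.16, 0.03, 45], [0, 0, -0.602, -0.0367, -0.1716, 0.04, 45], [0, 0, -0.602, -0.0367, -0.1716, 0.04, 45], [0, 0, -0.602, -0.0367, -0.1716, 0.04, 45]]]'

```text
time_s: 17.05
tcp_pos: [0.5923, 0.1348, 0.2094]
tool_rot: [1.201, -2.902, -0.001]
force: [-0.5, -0.4, -0.3]
grip_width: 0.0423
grasp_force: 0.0
```

```bash
python3 - <<'E'
from h import *
o=r.get_obs();T=R.from_rotvec(o["tool_rot"]).as_matrix();print(o["time_s"],o["tcp_pos"],T.round(3),o["grip_width"],o["qpos"])
c=r.camera("wrist")
q=proj(c,[[.5936,.1347,.161],[.562,.103,.128]]);print(q)
h=cv2.cvtColor(np.ascontiguousarray(c["img"]),cv2.COLOR_RGB2HSV); u,v=q[0].astype(int)
print(h[v-36:v+36:3,u-36:u+38:3,2])
b=((h[...,0]>100)&(h[...,0]<125)&(h[...,1]>100)).astype(np.uint8); 
u,v=q[1].astype(int); print(h[v-30:v+31:4,u-30:u+31:4,1])
E
```

```text
17.05 [0.59234185 0.13476976 0.20944499] [[-0.708 -0.707 -0.001]
 [-0.707  0.708 -0.   ]
 [ 0.001  0.001 -1.   ]] 0.04230300708927941 [ 1.63366625e-01  4.07808569e-01  1.29177080e+00  1.20782284e-04
  1.44334786e+00 -2.19207334e+00]
[[258.18921862 195.69086598]
 [258.07967088 145.19484002]]
[[ 93 103 135 159 166 148 145 148 145 150 147 145 152 147 146 146 148 144
  146 122  95  97  96  94  95]
 [ 95  96  90 138 153 148 149 146 147 146 146 148 147 146 148 146 146 142
  148 155 127 100  96  91  98]
 [ 95  89  87  89  96 108 108 131 129 145 149 144 145 137  97 109 113 107
  105 106 133 137  99  96  97]
 [ 89  89  89  86  82  96  97  94  99 101 138 152 147 140  94  95  99  91
  100  91 105 135 131 123  97]
 [ 94  85  87  85  96  96  95  98  93  96  98  96  93  96  95  83  96  95
  132 132 101  93  92  95 109]
 [ 86  86  87  90  96  95  97  88  94  96  89  81  87  95  88  89  88 126
  136 133 135 132 127 134 135]
 [ 84  96  97  86  89  98  91  87  95  90  53  46  46  56  92  94 110 135
  130 131 132 134 136 135 137]
 [ 92  89  92  91  95  85  92  83  98  51  45  45  46  39  66  93 125 127
[... 2085 characters left out ...]
  12 130 153 144 138 134 109]
 [136 141 152 148  10   6  16  14  12  10  46 141 128 142 125  95]
 [151 150 152 153  10   8   4   9  13  15  18 112 139 125 121  86]
 [149 142 150 158  45   9   8   7   9  14  80 126 125 129 120 120]
 [146 143 144 151 143  16   9   5   8  12 157 135 141 118 132 114]
 [145 144 154 152 143 151  96  39 102 155 144 141 134 129 120 110]
 [144 143 145 155 158 146 144 146 150 150 138 155 150 121 126 122]
 [127 139 147 155 144 151 149 155 154 146 148 140 141 139 134 114]
 [140 132  66 140 133 145 148 144 155 117 130 127  41 126 143 126]
 [123  42  15  19  80 136 143 140 127 126  76  19   2   6  82 103]
 [ 17   8  11  13  97 137 148  91 124 133  97   2   2   6   4   2]]
```

Call:
send_rows --deltas '[[[0, 0, 0, 0.001, -0.001, 0.02, 45], [0, 0, 0, 0.001, -0.001, 0.045, 45], [0, 0, 0, 0.001, -0.001, 0.065, 45], [0, 0, 0, 0.001, -0.001, 0.076, 45], [0, 0, 0, 0.001, -0.001, 0.08, 45], [0, 0, 0, 0.001, -0.001, 0.08, 38], [0, 0, 0, 0.001, -0.001, 0.08, 32], [0, 0, 0, 0.001, -0.001, 0.08, 28], [0, 0, 0, 0.001, -0.001, 0.08, 25], [0, 0, 0, 0.001, -0.001, 0.08, 22], [0, 0, 0, 0.001, -0.001, 0.08, 18], [0, 0, 0, 0.001, -0.001, 0.08, 12], [0, 0, 0, 0.001, -0.001, 0.08, 12]]]'

```text
time_s: 18.4
tcp_pos: [0.5927, 0.1331, 0.1299]
tool_rot: [1.203, -2.902, 0.0]
force: [0.7, -0.4, 0.1]
grip_width: 0.0114
grasp_force: 0.0
```

```bash
python3 - <<'E'
from h import *
o=r.get_obs();print(o["time_s"],o["tcp_pos"],o["grip_width"],o["grasp_force"],o["force"],o["ft_torque"])
c=r.camera("wrist"); np.set_printoptions(linewidth=250)
t=np.array(o["tcp_pos"]); q=proj(c,[t,t+[0,0,.019],t+[0,0,.031],[.561,.102,.128]]);print(q)
h=cv2.cvtColor(np.ascontiguousarray(c["img"]),cv2.COLOR_RGB2HSV); u,v=q[2].astype(int)
print(u,v);print(h[v-60:v+60:4,u-60:u+62:4,2])
E
```

```text
18.4 [0.59268706 0.13308365 0.12994452] 0.011368136699266475 0.0 [ 0.65021247 -0.41328825  0.090392  ] [ 0.07349035  0.08837498 -0.01677452]
[[259.42115254 212.95795344]
 [259.53390539 222.2859132 ]
 [259.61591852 229.07160185]
 [260.11459704 158.07716268]]
259 229
[[ 93  99  99  98 103 125 157 149 148 149 152 150 146 159 164 165 163 129 136  93  93  98  98 100  99  95 101  98 101 151 205]
 [ 95 100 104 110 100  92 101 125 149 146 150 149 151 152 147 147 150 154 146 133  96  98 102  98  98  97  98 101 100 102 205]
 [ 96  95  99  94  94  91  95  95 106 135 144 154 150 153 137 136 143 138 141 127 125 134  98  98  98 103  99  96  98 100 187]
 [ 97  95  92  94  95  95  98  95  95  96  94 100  99 126 100  92  98  98  99  99 105 151 132  99 101 101 104  99 101 101 108]
 [ 87  95  90  90  97  93  93  94  98  98 100  93  98  97  96  93  94  96  93  96  97 107 112  95  98  99  97 100 101 104 116]
 [ 97  92  94  92  92  92  96  85 102  96  99  97  99  98  98  99  97 105  99  95  89 135 100  96  99 100  98 100  98 109 115]
 [ 95  96  96  89  97  94  86  86  98 101  98  95 100 101  92  91  92 10
[... 2276 characters left out ...]
138 138 132  43  89  89  88  85  93  88 143 141 140 139 138 142]
 [ 78  77  78  81  74  73  58  52  48  60  80  73  46 139 136 139 138 138  42  88  87  62  53  57  57  75  71  71  73  74  70]
 [ 62  52  46  44  47  39  41  40  44  54  84  62  39 143 135 137 137 134  43  84  89  48  46  51  49  45  43  44  47  47  46]
 [ 57  51  50  43  36  36  40  38  39  43  85  55  51 136 137 141 135 136  41  83  89  36  50  40  42  41  40  40  43  44  40]
 [ 46  49  41  35  33  33  37  39  42  39  85  48  65 142 136 139 135 141  44  77  85  46  42  47  37  47  38  43  46  36  41]
 [ 49  40  33  37  40  40  42  37  39  55  83  53  81 136 139 140 133 135  49  78  83  49  46  40  41  38  37  38  37  44  40]]
```

The reported TCP seems to be about 33 mm lower than the real fingertips. That fits all three events: the first cassette close slid over its top at 113 mm, the deeper one held, and here the fingers closed just above the 161 mm knob top. I'll open, go 32 mm lower, and close again.

Call:
send_rows --deltas '[[[0, 0, 0, 0, 0, 0, 30], [0, 0, 0, 0, 0, 0, 45], [0, 0, 0, 0.001, 0, 0, 45], [0, 0, 0, 0.0015, 0, 0.006, 45], [0, 0, 0, 0.0015, 0, 0.012, 45], [0, 0, 0, 0.0015, 0, 0.018, 45], [0, 0, 0, 0.0015, 0, 0.023, 45], [0, 0, 0, 0.0015, 0, 0.023, 45]]]'

```text
time_s: 19.25
tcp_pos: [0.5912, 0.132, 0.1059]
tool_rot: [1.203, -2.901, -0.0]
force: [-0.2, -0.7, 0.5]
grip_width: 0.0422
grasp_force: 0.0
```

No contact at a reported 106 mm, which is below the wheel's face, so the offset is confirmed. I go 5 mm lower and close.

Call:
send_rows --deltas '[[[0, 0, 0, 0, 0, 0.003, 45], [0, 0, 0, 0, 0, 0.005, 38], [0, 0, 0, 0, 0, 0.005, 32], [0, 0, 0, 0, 0, 0.005, 28], [0, 0, 0, 0, 0, 0.005, 25], [0, 0, 0, 0, 0, 0.005, 22], [0, 0, 0, 0, 0, 0.005, 18], [0, 0, 0, 0, 0, 0.005, 12], [0, 0, 0, 0, 0, 0.005, 12]]]'

```text
time_s: 20.15
tcp_pos: [0.5922, 0.1316, 0.1021]
tool_rot: [-1.203, 2.901, -0.002]
force: [3.9, -4.0, 0.1]
grip_width: 0.0195
grasp_force: 30.0
```

```bash
python3 - <<'E'
from h import *
o=r.get_obs();T=R.from_rotvec(o["tool_rot"]).as_matrix()
print(o["time_s"],o["tcp_pos"],o["grip_width"],o["grasp_force"],o["force"],"tool",(T.T@o["force"]).round(2),T[:,1].round(3),o["qpos"])
E
```

```text
20.15 [0.59218695 0.13155996 0.10213497] 0.01946331404898532 29.995940923690796 [ 3.90294443 -3.99924189  0.14412522] tool [ 0.07 -5.59 -0.14] [-0.707  0.707 -0.001] [ 1.58605312e-01  4.86591622e-01  1.43181175e+00 -7.79341741e-04
  1.22197707e+00 -2.19785535e+00]
```

The knob is held: 19.5 mm wide at 30 N. I wind clockwise as a rigid rotation about the hub, 1 rad per call.

Call:
send_rows --deltas '[[[0, 0, 0.05, 0.0001, -0.0021, 0, 12], [0, 0, 0.1, 0.0002, -0.0043, 0, 12], [0, 0, 0.2, 0.0009, -0.0085, 0, 12], [0, 0, 0.3, 0.0019, -0.0127, 0, 12], [0, 0, 0.4, 0.0034, -0.0167, 0, 12], [0, 0, 0.5, 0.0053, -0.0206, 0, 12]]]'

```text
time_s: 20.75
tcp_pos: [0.6026, 0.1156, 0.1022]
tool_rot: [-0.443, 3.109, 0.005]
force: [2.2, 11.6, -0.2]
grip_width: 0.0194
grasp_force: 30.0
```

```bash
cat > st.py <<'E'
from h import *
o=r.get_obs();T=R.from_rotvec(o["tool_rot"]).as_matrix();t=np.array(o["tcp_pos"])
d=t-[.5615,.1025,t[2]]; ra=d[:2]/np.hypot(*d[:2]); ta=np.array([ra[1],-ra[0]])
f=np.array(o["force"])
print("t",o["time_s"],"tcp",t.round(4),"r",np.hypot(*d[:2]).round(4),"th",np.rad2deg(np.arctan2(d[1],d[0])).round(1),"grip",round(o["grip_width"],4),round(o["grasp_force"],1),"resist",(-f[:2]@ta).round(2),"rad",(f[:2]@ra).round(2),"fz",f[2].round(2),"tool",(T.T@f).round(2),"q6",o["qpos"][5].round(2))
E
python3 st.py
```

```text
t 20.75 tcp [0.6026 0.1156 0.1022] r 0.0431 th 17.7 grip 0.0194 30.0 resist 10.35 rad 5.62 fz -0.16 tool [-5.36 10.48  0.2 ] q6 -1.73
```

Call:
send_rows --deltas '[[[0, 0, 0.1, 0.0002, -0.0045, 0, 12], [0, 0, 0.2, 0.0009, -0.0089, 0, 12], [0, 0, 0.3, 0.002, -0.0133, 0, 12], [0, 0, 0.4, 0.0036, -0.0175, 0, 12], [0, 0, 0.5, 0.0055, -0.0216, 0, 12], [0, 0, 0.6, 0.0079, -0.0254, 0, 12], [0, 0, 0.7, 0.0106, -0.029, 0, 12], [0, 0, 0.8, 0.0136, -0.0323, 0, 12], [0, 0, 0.9, 0.017, -0.0352, 0, 12], [0, 0, 1.0, 0.0207, -0.0379, 0, 12]]]'

```text
time_s: 21.75
tcp_pos: [0.5952, 0.0716, 0.1023]
tool_rot: [1.102, 2.937, 0.004]
force: [14.3, 1.3, -6.2]
grip_width: 0.0196
grasp_force: 30.0
```

```bash
python3 st.py
```

```text
t 21.75 tcp [0.5952 0.0716 0.1023] r 0.0457 th -42.5 grip 0.0196 30.0 resist 10.65 rad 9.69 fz -6.16 tool [-9.93 10.39  6.23] q6 -0.79
```

Call:
send_rows --deltas '[[[0, 0, 0.1, -0.0005, -0.0046, 0, 12], [0, 0, 0.2, -0.0006, -0.0092, 0, 12], [0, 0, 0.3, 0.0006, -0.0137, 0, 12], [0, 0, 0.4, 0.0022, -0.0181, 0, 12], [0, 0, 0.5, 0.0042, -0.0223, 0, 12], [0, 0, 0.6, 0.0066, -0.0263, 0, 12], [0, 0, 0.7, 0.0094, -0.03, 0, 12], [0, 0, 0.8, 0.0126, -0.0334, 0, 12]]]'

```text
time_s: 22.55
tcp_pos: [0.5629, 0.0555, 0.1022]
tool_rot: [2.161, 2.279, 0.005]
force: [9.6, 7.2, -4.6]
grip_width: 0.0192
grasp_force: 30.0
```

```bash
python3 st.py
```

```text
t 22.55 tcp [0.5629 0.0555 0.1022] r 0.047 th -88.3 grip 0.0192 30.0 resist 9.8 rad -6.87 fz -4.6 tool [6.64 9.94 4.64] q6 -0.02
```

Call:
send_rows --deltas '[[[0, 0, 0.1, 0.0006, -0.0045, 0, 12], [0, 0, 0.2, 0.0016, -0.009, 0, 12], [0, 0, 0.3, 0.0027, -0.0134, 0, 12], [0, 0, 0.4, 0.0043, -0.0177, 0, 12], [0, 0, 0.5, 0.0063, -0.0218, 0, 12], [0, 0, 0.6, 0.0086, -0.0257, 0, 12]]]'

```text
time_s: 23.15
tcp_pos: [0.5374, 0.0624, 0.1022]
tool_rot: [2.738, 1.538, 0.008]
force: [16.1, 6.0, -8.7]
grip_width: 0.0193
grasp_force: 30.0
```

```bash
python3 st.py
```

```text
t 23.15 tcp [0.5374 0.0624 0.1022] r 0.0467 th -121.0 grip 0.0193 30.0 resist 10.65 rad -13.45 fz -8.67 tool [13.48 10.54  8.75] q6 0.59
```

Call:
send_rows --deltas '[[[0, 0, 0.05, 0.0008, -0.0022, 0, 12], [0, 0, 0.1, 0.0015, -0.0043, 0, 12], [0, 0, 0.15, 0.0023, -0.0065, 0, 12], [0, 0, 0.2, 0.0029, -0.0086, 0, 12], [0, 0, 0.25, 0.0034, -0.0108, 0, 12], [0, 0, 0.3, 0.0039, -0.0129, 0, 12]]]'

```text
time_s: 23.75
tcp_pos: [0.528, 0.0709, 0.1022]
tool_rot: [2.935, 1.114, 0.004]
force: [10.9, -5.3, -6.1]
grip_width: 0.0197
grasp_force: 30.0
```

```bash
python3 st.py
```

```text
t 23.75 tcp [0.528  0.0709 0.1022] r 0.0461 th -136.7 grip 0.0197 30.0 resist 11.35 rad -4.32 fz -6.1 tool [ 4.65 11.2   6.14] q6 0.91
```

Call:
send_rows --deltas '[[[0, 0, 0.04, 0.0003, -0.0018, 0, 12], [0, 0, 0.08, 0.0006, -0.0036, 0, 12], [0, 0, 0.12, 0.001, -0.0053, 0, 12], [0, 0, 0.16, 0.0013, -0.0071, 0, 12], [0, 0, 0.2, 0.0017, -0.0088, 0, 12]]]'

```text
time_s: 24.25
tcp_pos: [0.5231, 0.0778, 0.1022]
tool_rot: [3.031, 0.816, 0.003]
force: [8.9, -12.3, -3.3]
grip_width: 0.0194
grasp_force: 30.0
```

```bash
python3 st.py
```

```text
t 24.25 tcp [0.5231 0.0778 0.1022] r 0.0456 th -147.2 grip 0.0194 30.0 resist 15.16 rad -0.79 fz -3.31 tool [ 1.49 15.09  3.36] q6 1.13
```

Call:
send_rows --deltas '[[[0, 0, 0.015, 0.0001, -0.0007, 0, 12], [0, 0, 0.03, 0.0002, -0.0013, 0, 12]]]'

```text
time_s: 24.45
tcp_pos: [0.5226, 0.0789, 0.1022]
tool_rot: [3.042, 0.771, 0.002]
force: [5.6, -12.1, -2.6]
grip_width: 0.0196
grasp_force: 30.0
```

```bash
python3 st.py
```

```text
t 24.45 tcp [0.5226 0.0789 0.1022] r 0.0455 th -148.7 grip 0.0196 30.0 resist 13.21 rad 1.49 fz -2.59 tool [-0.84 13.26  2.63] q6 1.16
```

Call:
send_rows --deltas '[[[0, 0, 0.03, 0, -0.0013, 0, 12], [0, 0, 0.06, 0.0001, -0.0027, 0, 12]]]'

```text
time_s: 24.65
tcp_pos: [0.5214, 0.0811, 0.1022]
tool_rot: [3.064, 0.679, 0.002]
force: [7.3, -13.4, -2.6]
grip_width: 0.0198
grasp_force: 30.0
```

```bash
python3 st.py
```

```text
t 24.65 tcp [0.5214 0.0811 0.1022] r 0.0454 th -152.0 grip 0.0198 30.0 resist 15.23 rad -0.12 fz -2.6 tool [ 0.93 15.19  2.65] q6 1.22
```

Call:
send_rows --deltas '[[[0, 0, 0.03, 0, -0.0013, 0, 12]]]'

```text
time_s: 24.75
tcp_pos: [0.5209, 0.0823, 0.1022]
tool_rot: [3.074, 0.633, 0.002]
force: [7.3, -14.1, -2.7]
grip_width: 0.0193
grasp_force: 30.0
```

```bash
python3 st.py
```

```text
t 24.75 tcp [0.5209 0.0823 0.1022] r 0.0454 th -153.6 grip 0.0193 30.0 resist 15.94 rad -0.29 fz -2.75 tool [ 1.15 15.89  2.8 ] q6 1.26
```

Call:
send_rows --deltas '[[[0, 0, 0.03, 0, -0.0013, 0, 12]]]'

```text
time_s: 24.85
tcp_pos: [0.5204, 0.0834, 0.1022]
tool_rot: [3.083, 0.587, 0.003]
force: [6.4, -14.6, -2.8]
grip_width: 0.0196
grasp_force: 30.0
```

```bash
python3 st.py
```

```text
t 24.85 tcp [0.5204 0.0834 0.1022] r 0.0453 th -155.1 grip 0.0196 30.0 resist 15.99 rad 0.32 fz -2.76 tool [ 0.61 15.98  2.82] q6 1.29
```

Call:
send_rows --deltas '[[[0, 0, 0.03, 0, -0.0013, 0, 12]]]'

```text
time_s: 24.95
tcp_pos: [0.52, 0.0846, 0.1022]
tool_rot: [3.091, 0.54, 0.003]
force: [6.0, -16.0, -1.8]
grip_width: 0.0198
grasp_force: 30.0
```

```bash
python3 st.py
```

```text
t 24.95 tcp [0.52   0.0846 0.1022] r 0.0452 th -156.7 grip 0.0198 30.0 resist 17.04 rad 0.82 fz -1.84 tool [ 0.21 17.06  1.9 ] q6 1.32
```

17.0 N, with readings going 15.2, 15.9, 16.0, 17.0 over 0.03 rad steps. That's in the set range, so I let go and rise.

Call:
send_rows --deltas '[[[0, 0, 0, 0, 0, 0, 22], [0, 0, 0, 0, 0, 0, 30], [0, 0, 0, 0, 0, 0, 40], [0, 0, 0, 0, 0, 0, 45], [0, 0, 0, 0, 0, 0, 45], [0, 0, 0, 0, 0, -0.01, 45], [0, 0, 0, 0, 0, -0.03, 45], [0, 0, 0, 0, 0, -0.06, 45], [0, 0, 0, 0, 0, -0.1, 45], [0, 0, 0, 0, 0, -0.15, 45], [0, 0, 0, 0, 0, -0.2, 45], [0, 0, 0, 0, 0, -0.2, 45], [0, 0, 0, 0, 0, -0.2, 45]]]'

```text
time_s: 26.25
tcp_pos: [0.519, 0.0867, 0.3033]
tool_rot: [3.094, 0.544, 0.003]
force: [-0.2, 0.3, -0.0]
grip_width: 0.0424
grasp_force: 0.0
```

```bash
python3 st.py; python3 - <<'E'
from h import *
P=HC+hx*.1035+[0,0,.12]; uv=[];cs=[]
for n in("scene","top","wrist"):
    c=r.camera(n)
    try: p,st=label(c,P,20); a=ray(c,[p],.12)[0]-HC; print(n,st,"s,y",a@hx,a@hy); uv.append(p);cs.append(c)
    except Exception as e: print(n,"none")
if len(cs)>1: print(tri(cs,uv))
E
```

```text
t 26.25 tcp [0.519  0.0867 0.3033] r 0.0454 th -159.6 grip 0.0424 0.0 resist -0.31 rad 0.09 fz -0.04 tool [-0.1  -0.31  0.04] q6 1.32
scene [316 209   5  12  32] s,y 0.10258661268841222 -0.00203781538791694
top [176 196   5  13  34] s,y 0.10423318660179333 -0.0005253218026572483
wrist [110  92   7  36 239] s,y 0.10022389648640596 -0.002245895576771211
(array([0.52536348, 0.30196387, 0.11686194]), np.float64(0.0014665173489745165))
```

```bash
python3 -c "
from cell import r
print(r.finish_job())"
```

```text
the job is handed in; nothing more can be done
None
```

I handed the job in at about 26 s: the blue-banded cassette stands upright and clamped between the plates, and the wheel read 17.0 N at the knob at the last step, at the top of the 16–17 N range and not re-checked after letting go, when it may have moved slightly further; a first grip attempt tilted the cassette in the rack.

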